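# Clear the gate's swing, undo the meal carrier and hold its gate wide

### The job

The loose meal tray is standing where the carrier's front gate swings: slide it along the table, without lifting it, to the left side of the sealed tray waiting at the right edge, so the two stand side by side almost touching. Then squeeze the transit bar's two paddles on the carrier's front corner together and let go (the bar stays drawn), squeeze the spring catch on the gate and, keeping it squeezed so that it cannot snap back in, swing the gate out past its detent. The gate's closer pulls it back, so finish still holding it wide open, nearly square to the carrier's front, ready for a colleague to load; leave everything else on the table where it is.

Things in the scene. Friction and masses are not known exactly. Their poses are not given: they have to be found in the camera images.
- stray_tray_center (a point): the loose oval foil meal tray with a lid board that stands in front of the carrier: 161 mm long (its x axis) x 131 mm wide (y) x 56 mm high, about 0.25 kg, widest at its rim 48 mm up; the point is its centre, 28 mm above the table when it stands flat
- waiting_tray_center (a point): a loose oval foil tray, sealed flat on top, waiting near the right edge of the table with its long side (x axis) running away from the robot: 149 x 121 x 51 mm; the point is its centre, 26 mm above the table
- beside_spot (a point): where the loose meal tray's centre belongs: it moves with the waiting tray and lies 136 mm from its centre along its own y axis (to the left seen from the robot), which leaves a gap of about 10 mm between the two rims
- transit_bar (a joint): travel of the transit bar, a flat steel bolt on the carrier's front panel, right of the gate: 0 = shot across the edge of the gate, 0.012 m = fully drawn (end stop); from 0.008 the gate is clear of it. Friction of about 4 N holds it wherever it is left
- bar_grip (a point): carrier front corner, 176 mm up: midpoint of the transit bar's two upright black paddles once squeezed. Each 8 mm thick, 20 mm wide, from 156 to 192 mm above the table. y axis = left along the carrier's front: outer face of the fixed paddle at y -16 mm; of the sliding one at +28 mm, squeezed to +16 mm (44 mm over both, then 32). The lid, 150 mm up, begins 6 mm behind (+x) this point
- spring_catch (a joint): travel of the spring catch on the gate: 0 = its tongue reaches into the carrier's front panel, 0.012 m = squeezed home (end stop); from 0.008 the tongue is clear. A spring pushes it back with 4 N at rest, 9 N squeezed home, so it shoots out as soon as it is let go
- catch_grip (a point): on the gate, 130 mm from the hinge axis, 15.5 mm in front of its middle plane, 176 mm up: midpoint of the spring catch's two paddles (like the transit bar's) once squeezed; they are also the gate's handle. Axes turn with the gate: y along it to the hinge, -x out of its front. Outer face of the fixed paddle at y +16 mm, of the sliding one at -28 mm, squeezed to -16 mm
- gate (a joint): gate angle: 0 shut, growing as it swings out to the robot (clockwise from above, hinge at its left end), stop 1.65 rad. A closer pulls it shut (0.1 N m shut, 0.3 at 1.4 rad); a sprung roller, the detent, resists from 0.4 to about 0.85 rad with up to 0.5 N m more. Let go beyond 1.1 rad, the gate falls back only to about 1.1 rad. Wide open: at least 1.3 rad
- gate_hinge (a point): point on the gate's upright hinge axis, 176 mm up; axes as for catch_grip. The gate is a barred grey frame, 195 mm long from the axis (along -y), 16 mm thick, its upper edge 137 mm above the table, in the front of the carrier, a fixed grey box 195 mm deep, 315 mm wide, 150 mm high
- sauce_pot: bystander: a small steel pot of green sauce, 70 mm across, 36 mm high, origin under its centre
- labels: bystander: a roll of paper labels lying flat, 68 mm across, 35 mm high, origin under its centre
Things that resemble listed ones, but are neither listed nor needed, are in the scene too. What is shaped like the part that bears stray_tray_center but yellow is not meant.

How it is judged:
On the way, in this order (a step that is already met when the one before it is completed fails the run):
1. the loose tray stands beside the waiting tray, with both catches still shut (horizontal distance between stray_tray_center and beside_spot below 0.03 m and value of joint each of transit_bar, spring_catch below 0.004 m), for 0.3 s.
2. the transit bar is drawn while the gate is shut (value of joint transit_bar above 0.008 m and value of joint gate below 0.08 rad), for 0.2 s.
3. the spring catch is squeezed while the gate is shut (value of joint spring_catch above 0.007 m and value of joint gate below 0.08 rad), for 0.1 s.
4. the gate is past its detent (value of joint gate above 1.1 rad), for 0.05 s.
At the end, for the whole second after the job is handed in: the gate is held by the fingers, still, at 1.3 rad or more; the transit bar is drawn by more than 8 mm; the loose tray's centre is within 30 mm of its spot beside the waiting tray (value of joint gate above 1.3 rad and velocity of joint gate between -0.15 and 0.15 rad/s and contact force between the fingers and gate above 0.5 N and value of joint transit_bar above 0.008 m and horizontal distance between stray_tray_center and beside_spot below 0.03 m); the arm keeps its last pose, push and grip.
It fails at once if the loose tray is lifted or tipped (height (world z) of stray_tray_center above 0.048 m or angle between stray_tray_center's own z axis and vertical above 0.3 rad).
It fails at once if the waiting tray is shoved more than 30 mm (distance of waiting_tray_center from where it was at the start of the episode above 0.03 m).
It fails at once if a bystander is moved more than 20 mm (distance of any of sauce_pot, labels from where it was at the start of the episode above 0.02 m).
It also fails if it takes over 72 s, if anything falls off the work surface, if the arm or the gripper's body presses on something with over 40 N, if the wrist force passes 120 N, or if a joint passes its speed limit or range.

### The arm

A 6-joint arm with a two-finger parallel gripper is mounted at the origin on the work surface; the furniture and walls round the work are solid. World frame = base frame: x ahead of the robot, y to its left, z up, the work surface at z = 0. Lengths are in m, angles in rad, forces in N, time in s.
With the tool pointing down it reaches from about 0.35 to 0.975 m from the base axis. Payload 4.9 kg.
Tool frame: the origin (TCP) lies on the front face of the gripper's body, between the roots of the fingers; the fingertips stand 73 mm ahead of it and the grasp point (between the pads) lies 54 mm ahead of it (arm.tip_extent is the z of the fingertips in the tool frame, in m); z points along the fingers, y is the line along which they close (so a half turn about z gives the same grasp; the last joint's range is limited). The gripper opens to 85 mm and grips with 20 to 120 N. Pads are 22 mm wide; open, the fingers measure 114 mm over their backs; the gripper's body (76 mm by 85 mm) begins 54 mm behind the grasp point. The pads swing forward as they close: fully open they stand 13 mm farther back than shut.
Start: joints at [1.136, 0.053, 1.613, -0, 1.476, -0.119], TCP at [0.194, 0.594, 0.304] pointing down, gripper open.
Joint ranges: [-3.01, 3.01], [-1.01, 2.22], [0.06, 2.58], [-1.02, 4.17], [0.09, 2.62], [-3.14, 3.14]. Speed limits (rad/s): [2.57, 2.57, 3.14, 3.14, 3.14, 3.14].

### API

Orientations are given as a 3x3 rotation matrix whose columns are the frame's x, y, z axes.
In Python, from bench import arm gives the robot as it stands.
- The arm moves only by the tool step_arm, never from a script. Its argument "moves" is a list of rows, each a list of 6 numbers: the shift along the tool's x, y, z in units of 40 mm (1.0 is 40 mm), then the turn, a rotation vector about the tool's x, y, z in units of 5 degrees (1.0 is 5 degrees). In form: [[dx, dy, dz, ax, ay, az], ...]. A call has exactly 8 rows; each row shifts and turns the commanded pose from where the row before left it, along the tool's axes as they then stand; what a row does not reach is not made up. A row lasts 1/10 s, in which the tool goes at most 50 mm and 8.59 degrees, less where a joint would pass 70% of its speed; a pose out of reach is approached as far as the arm can. A call is refused whole if a number of a shift passes 1 or a number of a turn 1, either way. A call with a gripper value outside its range is refused whole. "fingers" is the opening, from -1 (shut) to 1 (fully open), so that 0 is half open, set as the call begins (left out, the last holds). The fingers move at their own pace and stop on an object; "newtons" is the grip in N (left out, the last holds). Time passes only in rows, so rows that do not move let the fingers close, or fill a call up. It gives the time, the measured TCP pose, the force, the opening and the grip force at its end, in the units of the state.
- arm.get_obs(): the state, without advancing time (a new reading comes with each control period).
- arm.snapshot(name): name is "scene" or "top" or "wrist"; returns a dict with "frame" (480x640x3 uint8, blue, green, red), "camera_matrix" (3x3 intrinsics, pixels), "k1" (the pictures are not rectified: a ray, as slopes to the right and down, at radius r is drawn at 1 + k1 r^2 times it, then the intrinsics apply), "view" (4x4, takes a point from world to camera coordinates). Camera axes: x right, y down, z forward; pixel columns grow to the right and rows downward; lengths in m; the calibration is good to about 2 mm. A picture is of the moment at which its call begins. There is no depth.
- arm.close_job(): hands the job in; it is judged then, once.
The state is a dict: "t": time; "q": joint angles; "joint_vel": joint speeds; "joint_torque": joint torques, N m; "eef_pos": TCP position; "tcp_rot": TCP orientation; "contact_force": force on the tool from outside, world axes, zero at the start; "ft_torque": the same for the moment, N m; "width": opening from 0.0 (shut) to 1.0 (fully open); "gripper_force": force on a finger pad.
Only numpy, scipy, OpenCV 4.12 (cv2) and the standard library are available. Lean on these libraries where they do the work, as an engineer would, in place of code of your own. Each camera call takes 0.05 s, during which the arm holds its last target. There are 200 camera calls.

## Working session

There is one attempt and no reset: what is moved stays moved. The work goes in short steps, Python scripts to look and compute and a tool call to move; the robot and the scene stay as the last step left them, time stands still between calls to the robot, and variables do not carry over. Pictures are saved under pics/ and viewed, at most 10 in all, crops included, and the job is handed in when it is done.

Besides the shell and the picture viewer there is one more tool, called by a JSON object that holds its "name" and its "arguments", one argument or row to a line. step_arm: Moves the arm, as the interface text tells. Its arguments: {"type":"object","properties":{"moves":{"type":"array","items":{"type":"array","items":{"type":"number"}}},"fingers":{"type":"number"},"newtons":{"type":"number"}},"required":["moves"]}

```bash
mkdir -p pics
cat > h.py <<'E'
import numpy as np, cv2
from bench import arm
def snap(n,f=None):
    s=arm.snapshot(n)
    if f: cv2.imwrite('pics/'+f,s['frame'])
    return s
def ray(s,u,v):
    K=np.array(s['camera_matrix']);V=np.array(s['view'])
    x=(u-K[0,2])/K[0,0];y=(v-K[1,2])/K[1,1]
    r=np.hypot(x,y);ru=r
    for _ in range(20): ru=r/(1+s['k1']*ru*ru)
    k=ru/r if r>0 else 1
    R=V[:3,:3];return -R.T@V[:3,3],R.T@np.array([x*k,y*k,1])
def onz(s,u,v,z):
    c,d=ray(s,u,v);return c+d*(z-c[2])/d[2]
def proj(s,p):
    V=np.array(s['view']);K=np.array(s['camera_matrix'])
    c=V[:3,:3]@np.array(p)+V[:3,3];x,y=c[:2]/c[2];k=1+s['k1']*(x*x+y*y)
    return np.array([K[0,0]*x*k+K[0,2],K[1,1]*y*k+K[1,2]])
E
python3 - <<'E'
from h import *
for n in('scene','top'):
    s=snap(n,n+'0.png');c,d=ray(s,320,240);print(n,c.round(3),d.round(3),s['k1'])
o=arm.get_obs();print(o['t'],o['tcp_rot'],o['width'],arm.tip_extent)
E
```

```text
scene [-0.266 -0.567  0.531] [ 0.746  0.511 -0.427] -0.026798327059425704
top [ 0.343 -0.067  1.063] [ 0.139 -0.012 -0.99 ] 0.0028750468770567007
0.1 [[-9.50553012e-01  3.10561212e-01 -8.40163467e-04]
 [ 3.10562243e-01  9.50551440e-01 -1.74715231e-03]
 [ 2.56020854e-04 -1.92168394e-03 -9.99998121e-01]] 1.0011104042299153 0.0726
```

View pics/scene0.png

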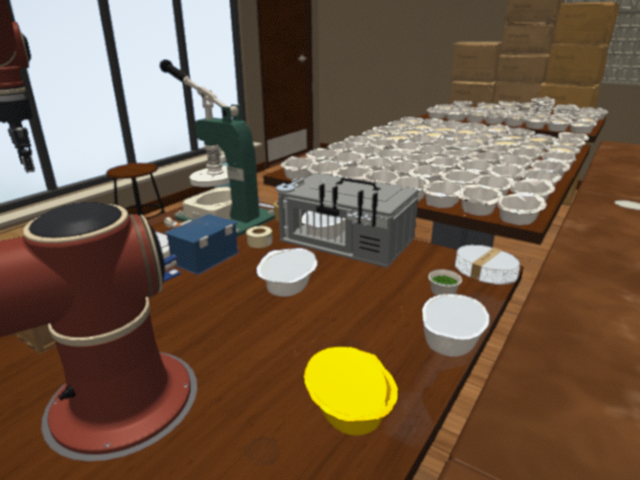

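View pics/top0.png

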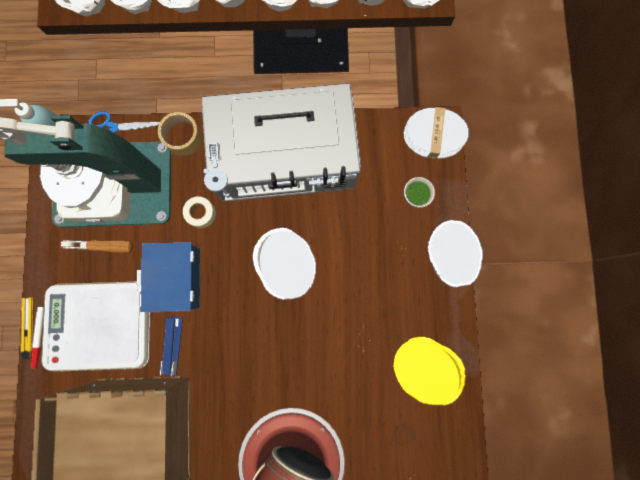

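The top view shows the loose tray at about (285,264) and the waiting tray at (456,253). The sauce pot is at (419,192) and the carrier is at (280,145). The paddles are at (285,182) for the catch and (325,176) for the bar. Next I'll measure these.

Run:
```python
from h import *
s=snap('top');f=s['frame'];hsv=cv2.cvtColor(f,cv2.COLOR_BGR2HSV)
m=((hsv[...,1]<45)&(hsv[...,2]>150)).astype(np.uint8)
for name,(u,v),z in(('stray',(285,264),.052),('wait',(456,253),.049)):
    n,l,st,ce=cv2.connectedComponentsWithStats(m)
    k=l[v,u];c=max(cv2.findContours((l==k).astype(np.uint8),0,1)[0],key=len)[:,0]
    P=np.array([onz(s,a,b,z)[:2] for a,b in c]).astype(np.float32)
    e=cv2.fitEllipse(P*1000);print(name,np.round(e[0],1),np.round(e[1],1),round(e[2],1))
for n,u,v,z in(('lidFL',224,200,.15),('lidFR',358,190,.15),('lidBL',203,97,.15),('lidBR',352,86,.15),('pot',419,192,.036),('labels',199,211,.035)):
    print(n,onz(s,u,v,z).round(3))
c=f[140:220,195:375];cv2.imwrite('pics/c1.png',cv2.resize(c,None,fx=4.4,fy=4.4,interpolation=2)[:600,:800])
```

```text
stray [435.8   1.7] [130.2 161.3] 112.3
wait [ 448.3 -380.7] [118. 150.] 97.6
lidFL [0.559 0.115 0.15 ]
lidFR [ 0.572 -0.159  0.15 ]
lidBL [0.78  0.158 0.15 ]
lidBR [ 0.797 -0.155  0.15 ]
pot [ 0.592 -0.311  0.036]
labels [0.562 0.194 0.035]
```

View pics/c1.png

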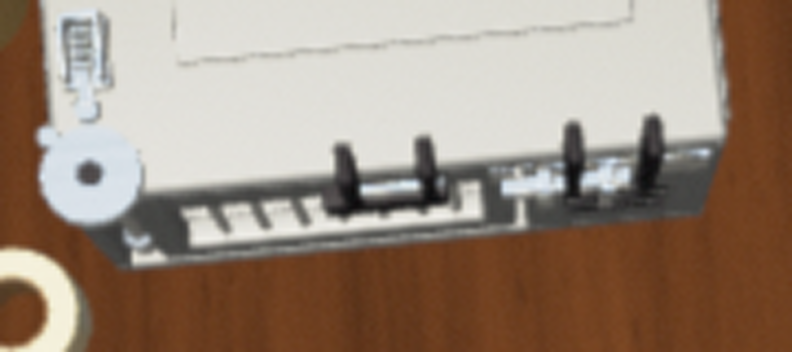

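The trays are measured: the stray tray is at (0.436, 0.002) with its long axis at 22°, and the waiting tray is at (0.448, −0.381) at 7.6°. That puts the spot near (0.430, −0.246). I'll push the stray tray from its left with the two spread fingers.

```bash
cat >> h.py <<'E'
from scipy.spatial.transform import Rotation as Ro
def plan(p,yaw,n):
    """rows (tool units) from the present pose to TCP p, tool down, tool y at yaw deg"""
    o=arm.get_obs();p0=np.array(o['eef_pos']);R0=Ro.from_matrix(np.array(o['tcp_rot']))
    a=np.radians(yaw);y=np.array([np.cos(a),np.sin(a),0]);z=np.array([0,0,-1.]);
    R1=Ro.from_matrix(np.column_stack([np.cross(y,z),y,z]));rv=(R0.inv()*R1).as_rotvec()
    d=(np.array(p)-p0)/n
    for i in range(n):
        R=R0*Ro.from_rotvec(rv*i/n)
        print((R.inv().apply(d)/.04).round(2).tolist(),(np.degrees(rv/n)/5).round(2).tolist())
E
python3 - <<'E'
from h import *
plan([.398,.094,.2],22.3,16)
s=snap('top')
px=lambda x,y:(195+x/4.4,140+y/4.4)
for n,a,z in(('lidL',(145,192),.15),('lidR',(722,135),.15),('c_fix',(347,170),.192),('c_sl',(427,163),.192),('b_sl',(574,150),.192),('b_fix',(652,143),.192),('disc',(90,172),.16)):print(n,onz(s,*px(*a),z).round(4))
E
```

```text
[-0.55, -0.64, 0.16] [-0.0, 0.0, 0.62]
[-0.58, -0.61, 0.16] [-0.0, 0.0, 0.62]
[-0.61, -0.58, 0.16] [-0.0, 0.0, 0.62]
[-0.64, -0.55, 0.16] [-0.0, 0.0, 0.62]
[-0.67, -0.51, 0.16] [-0.0, 0.0, 0.62]
[-0.7, -0.47, 0.16] [-0.0, 0.0, 0.62]
[-0.72, -0.44, 0.16] [-0.0, 0.0, 0.62]
[-0.74, -0.4, 0.16] [-0.0, 0.0, 0.62]
[-0.77, -0.35, 0.16] [-0.0, 0.0, 0.62]
[-0.78, -0.31, 0.16] [-0.0, 0.0, 0.62]
[-0.8, -0.27, 0.16] [-0.0, 0.0, 0.62]
[-0.81, -0.23, 0.16] [-0.0, 0.0, 0.62]
[-0.82, -0.18, 0.16] [-0.0, 0.0, 0.62]
[-0.83, -0.14, 0.16] [-0.0, 0.0, 0.62]
[-0.84, -0.09, 0.16] [-0.0, 0.0, 0.62]
[-0.84, -0.05, 0.16] [-0.0, 0.0, 0.62]
lidL [0.5925 0.1064 0.15  ]
lidR [ 0.6126 -0.1627  0.15  ]
c_fix [0.5886 0.0089 0.192 ]
c_sl [ 0.5909 -0.0266  0.192 ]
b_sl [ 0.5951 -0.0921  0.192 ]
b_fix [ 0.5974 -0.127   0.192 ]
disc [0.5999 0.1297 0.16  ]
```

{"name": "step_arm", "arguments": {
  "moves": [
    [-0.55,-0.64,0,0,0,0.62],
    [-0.58,-0.61,0,0,0,0.62],
    [-0.61,-0.58,0,0,0,0.62],
    [-0.64,-0.55,0,0,0,0.62],
    [-0.67,-0.51,0.1,0,0,0.62],
    [-0.7,-0.47,0.1,0,0,0.62],
    [-0.72,-0.44,0.1,0,0,0.62],
    [-0.74,-0.4,0.1,0,0,0.62]
  ],
  "fingers": 1,
  "newtons": 30
}}

```text
t: 1.0
eef_pos: [0.2961, 0.3431, 0.2876]
tcp_rot: [[-0.731, 0.682, 0.0], [0.682, 0.731, -0.0], [-0.0, 0.0, -1.0]]
contact_force: [0.3, -1.0, -0.2]
width: 1.007
gripper_force: 0.0
```

{"name": "step_arm", "arguments": {
  "moves": [
    [-0.77,-0.35,0.2,0,0,0.62],
    [-0.78,-0.31,0.2,0,0,0.62],
    [-0.8,-0.27,0.2,0,0,0.62],
    [-0.81,-0.23,0.3,0,0,0.62],
    [-0.82,-0.18,0.3,0,0,0.62],
    [-0.83,-0.14,0.3,0,0,0.62],
    [-0.84,-0.09,0.3,0,0,0.62],
    [-0.84,-0.05,0.3,0,0,0.62]
  ]
}}

```text
t: 1.8
eef_pos: [0.3982, 0.0935, 0.2035]
tcp_rot: [[-0.377, 0.926, 0.001], [0.926, 0.377, 0.0], [-0.0, 0.001, -1.0]]
contact_force: [0.5, -0.4, -0.6]
width: 0.998
gripper_force: 0.0
```

Run:
```python
from h import *
o=arm.get_obs();print(o['t'],np.round(o['eef_pos'],4),np.round(o['tcp_rot'],3),o['contact_force'])
plan([.398,.094,.088],22.3,8)
```

```text
1.8 [0.3982 0.0935 0.2035] [[-0.377  0.926  0.001]
 [ 0.926  0.377  0.   ]
 [-0.     0.001 -1.   ]] [ 0.47300132 -0.38666442 -0.59786661]
[0.0, -0.0, 0.36] [0.0, 0.0, -0.0]
[0.0, -0.0, 0.36] [0.0, 0.0, -0.0]
[0.0, -0.0, 0.36] [0.0, 0.0, -0.0]
[0.0, -0.0, 0.36] [0.0, 0.0, -0.0]
[0.0, -0.0, 0.36] [0.0, 0.0, -0.0]
[0.0, -0.0, 0.36] [0.0, 0.0, -0.0]
[0.0, 0.0, 0.36] [0.0, 0.0, -0.0]
[0.0, 0.0, 0.36] [0.0, 0.0, -0.0]
```

{"name": "step_arm", "arguments": {
  "moves": [
    [0,0,0.37,0,0,0],
    [0,0,0.37,0,0,0],
    [0,0,0.37,0,0,0],
    [0,0,0.37,0,0,0],
    [0,0,0.37,0,0,0],
    [0,0,0.37,0,0,0],
    [0,0,0.37,0,0,0],
    [0,0,0.37,0,0,0]
  ]
}}

```text
t: 2.6
eef_pos: [0.3979, 0.0949, 0.0849]
tcp_rot: [[-0.38, 0.925, 0.0], [0.925, 0.38, 0.0], [-0.0, 0.0, -1.0]]
contact_force: [0.1, 0.8, 1.2]
width: 1.002
gripper_force: 0.0
```

{"name": "step_arm", "arguments": {
  "moves": [
    [-0.15,0,0,0,0,0],
    [-0.15,0,0,0,0,0],
    [-0.15,0,0,0,0,0],
    [-0.12,0,0,0,0,0],
    [-0.1,0,0,0,0,0],
    [-0.1,0,0,0,0,0],
    [-0.1,0,0,0,0,0],
    [-0.1,0,0,0,0,0]
  ]
}}

```text
t: 3.4
eef_pos: [0.4128, 0.0589, 0.0856]
tcp_rot: [[-0.379, 0.925, -0.0], [0.925, 0.379, 0.001], [0.001, 0.0, -1.0]]
contact_force: [-1.0, 1.6, 0.9]
width: 1.003
gripper_force: 0.9
```

Run:
```python
from h import *
o=arm.get_obs();print(o['t'],np.round(o['eef_pos'],4),o['contact_force'])
plan([.422,-.181,.085],7.6,24)
```

```text
3.4 [0.4128 0.0589 0.0856] [-0.985817    1.59868311  0.92231986]
[-0.23, -0.09, 0.0] [0.0, -0.0, 0.12]
[-0.24, -0.08, 0.0] [0.0, -0.0, 0.12]
[-0.24, -0.08, 0.0] [0.0, -0.0, 0.12]
[-0.24, -0.08, 0.0] [0.0, -0.0, 0.12]
[-0.24, -0.08, 0.0] [0.0, -0.0, 0.12]
[-0.24, -0.07, 0.0] [0.0, -0.0, 0.12]
[-0.24, -0.07, 0.0] [0.0, -0.0, 0.12]
[-0.24, -0.07, 0.0] [0.0, -0.0, 0.12]
[-0.24, -0.07, 0.0] [0.0, -0.0, 0.12]
[-0.24, -0.06, 0.0] [0.0, -0.0, 0.12]
[-0.24, -0.06, 0.0] [0.0, -0.0, 0.12]
[-0.24, -0.06, 0.0] [0.0, -0.0, 0.12]
[-0.24, -0.06, 0.0] [0.0, -0.0, 0.12]
[-0.24, -0.05, 0.0] [0.0, -0.0, 0.12]
[-0.25, -0.05, 0.0] [0.0, -0.0, 0.12]
[-0.25, -0.05, 0.0] [0.0, -0.0, 0.12]
[-0.25, -0.04, 0.0] [0.0, -0.0, 0.12]
[-0.25, -0.04, 0.0] [0.0, -0.0, 0.12]
[-0.25, -0.04, 0.0] [0.0, -0.0, 0.12]
[-0.25, -0.04, 0.0] [0.0, -0.0, 0.12]
[-0.25, -0.03, 0.0] [0.0, -0.0, 0.12]
[-0.25, -0.03, 0.0] [0.0, -0.0, 0.12]
[-0.25, -0.03, 0.0] [0.0, -0.0, 0.12]
[-0.25, -0.03, 0.0] [0.0, -0.0, 0.12]
```

{"name": "step_arm", "arguments": {
  "moves": [
    [-0.23,-0.09,0,0,0,0.12],
    [-0.24,-0.08,0,0,0,0.12],
    [-0.24,-0.08,0,0,0,0.12],
    [-0.24,-0.08,0,0,0,0.12],
    [-0.24,-0.08,0,0,0,0.12],
    [-0.24,-0.07,0,0,0,0.12],
    [-0.24,-0.07,0,0,0,0.12],
    [-0.24,-0.07,0,0,0,0.12]
  ]
}}

```text
t: 4.2
eef_pos: [0.4158, -0.0222, 0.0855]
tcp_rot: [[-0.3, 0.954, -0.0], [0.954, 0.3, 0.0], [0.0, 0.0, -1.0]]
contact_force: [0.1, 2.0, 1.8]
width: 1.0
gripper_force: 1.0
```

{"name": "step_arm", "arguments": {
  "moves": [
    [-0.24,-0.07,0,0,0,0.12],
    [-0.24,-0.06,0,0,0,0.12],
    [-0.24,-0.06,0,0,0,0.12],
    [-0.24,-0.06,0,0,0,0.12],
    [-0.24,-0.06,0,0,0,0.12],
    [-0.24,-0.05,0,0,0,0.12],
    [-0.24,-0.05,0,0,0,0.12],
    [-0.12,-0.02,0,0,0,0.12]
  ]
}}

```text
t: 5.0
eef_pos: [0.4185, -0.0963, 0.0854]
tcp_rot: [[-0.218, 0.976, -0.0], [0.976, 0.218, -0.0], [-0.0, -0.0, -1.0]]
contact_force: [0.5, 2.4, 1.1]
width: 0.998
gripper_force: 0.9
```

```bash
cat >> h.py <<'E'
def tray():
    o=arm.get_obs();s=snap('top','t%d.png'%(o['t']*10));f=s['frame'];hsv=cv2.cvtColor(f,cv2.COLOR_BGR2HSV)
    m=((hsv[...,1]<45)&(hsv[...,2]>150)).astype(np.uint8)
    print(o['t'],np.round(o['eef_pos'],4),np.round(o['contact_force'],1))
    n,l,st,ce=cv2.connectedComponentsWithStats(m)
    for k in range(1,n):
        if st[k,4]>800 and 230<ce[k][0]<500 and 205<ce[k][1]<330:
            c=max(cv2.findContours((l==k).astype(np.uint8),0,1)[0],key=len)[:,0]
            c=cv2.convexHull(c)[:,0]
            P=np.array([onz(s,a,b,.051)[:2] for a,b in c]).astype(np.float32)
            e=cv2.fitEllipse(P*1000);print(ce[k].round(),st[k,4],np.round(e[0],1),np.round(e[1],1),round(e[2],1))
E
python3 - <<'E'
from h import *
tray()
plan([.422,-.181,.085],7.6,8)
E
```

```text
5.0 [ 0.4185 -0.0963  0.0854] [0.5 2.4 1.1]
[455. 253.] 2844 [ 447.7 -380.1] [119.8 151.5] 96.9
[369. 258.] 1451 [ 434.1 -163.6] [130.1 161.7] 103.6
[-0.26, -0.05, 0.0] [-0.0, 0.0, 0.12]
[-0.26, -0.04, 0.0] [-0.0, 0.0, 0.12]
[-0.26, -0.04, 0.0] [-0.0, 0.0, 0.12]
[-0.26, -0.04, 0.0] [-0.0, 0.0, 0.12]
[-0.26, -0.04, 0.0] [-0.0, 0.0, 0.12]
[-0.26, -0.03, 0.0] [-0.0, 0.0, 0.12]
[-0.26, -0.03, 0.0] [-0.0, 0.0, 0.12]
[-0.26, -0.03, 0.0] [-0.0, 0.0, 0.12]
```

{"name": "step_arm", "arguments": {
  "moves": [
    [-0.27,-0.04,0,0,0,0.12],
    [-0.27,-0.04,0,0,0,0.12],
    [-0.27,-0.04,0,0,0,0.12],
    [-0.27,-0.04,0,0,0,0.12],
    [-0.27,-0.04,0,0,0,0.12],
    [-0.27,-0.03,0,0,0,0.12],
    [-0.22,-0.03,0,0,0,0.12],
    [-0.15,-0.02,0,0,0,0.12]
  ]
}}

```text
t: 5.85
eef_pos: [0.4224, -0.1765, 0.0855]
tcp_rot: [[-0.136, 0.991, -0.0], [0.991, 0.136, -0.0], [-0.0, -0.0, -1.0]]
contact_force: [-0.9, 0.9, -1.2]
width: 1.0
gripper_force: 0.6
```

{"name": "step_arm", "arguments": {
  "moves": [
    [-0.04,0,0,0,0,0],
    [0,0,0,0,0,0],
    [0.2,0,0,0,0,0],
    [0.4,0,0,0,0,0],
    [0.5,0,0,0,0,0],
    [0.5,0,-0.8,0,0,0],
    [0,0,-1,0,0,0],
    [0,0,-1,0,0,0]
  ]
}}

```text
t: 6.65
eef_pos: [0.4128, -0.1115, 0.1978]
tcp_rot: [[-0.14, 0.99, -0.002], [0.99, 0.14, 0.001], [0.001, -0.001, -1.0]]
contact_force: [1.2, 0.5, 0.1]
width: 0.999
gripper_force: 0.0
```

Run:
```python
from h import *
tray()
```

```text
6.65 [ 0.4128 -0.1115  0.1978] [1.2 0.5 0.1]
[455. 253.] 2842 [ 447.7 -380.1] [119.7 151.4] 96.7
[403. 262.] 2338 [ 431.6 -244.6] [134.5 162.2] 96.8
```

Run:
```python
from h import *
plan([.585,-.114,.29],93.9,18)
```

```text
[-0.03, 0.23, -0.11] [0.0, 0.01, -0.95]
[-0.05, 0.23, -0.11] [0.0, 0.01, -0.95]
[-0.07, 0.22, -0.11] [0.0, 0.01, -0.95]
[-0.09, 0.22, -0.11] [0.0, 0.01, -0.95]
[-0.11, 0.21, -0.11] [0.0, 0.01, -0.95]
[-0.13, 0.2, -0.11] [0.0, 0.01, -0.95]
[-0.14, 0.19, -0.11] [0.0, 0.01, -0.95]
[-0.16, 0.18, -0.11] [0.0, 0.01, -0.95]
[-0.17, 0.16, -0.11] [0.0, 0.01, -0.95]
[-0.18, 0.15, -0.12] [0.0, 0.01, -0.95]
[-0.19, 0.13, -0.12] [0.0, 0.01, -0.95]
[-0.2, 0.11, -0.12] [0.0, 0.01, -0.95]
[-0.21, 0.1, -0.12] [0.0, 0.01, -0.95]
[-0.22, 0.08, -0.12] [0.0, 0.01, -0.95]
[-0.23, 0.06, -0.12] [0.0, 0.01, -0.95]
[-0.23, 0.04, -0.12] [0.0, 0.01, -0.95]
[-0.23, 0.02, -0.12] [0.0, 0.01, -0.95]
[-0.23, 0.0, -0.12] [0.0, 0.01, -0.95]
```

{"name": "step_arm", "arguments": {
  "moves": [
    [-0.03,0.23,-0.3,0,0,-0.95],
    [-0.05,0.23,-0.3,0,0,-0.95],
    [-0.07,0.22,-0.3,0,0,-0.95],
    [-0.09,0.22,-0.3,0,0,-0.95],
    [-0.11,0.21,-0.3,0,0,-0.95],
    [-0.13,0.2,-0.3,0,0,-0.95],
    [-0.14,0.19,-0.3,0,0,-0.95],
    [-0.16,0.18,-0.2,0,0,-0.95]
  ]
}}

```text
t: 7.5
eef_pos: [0.4896, -0.1128, 0.2901]
tcp_rot: [[-0.721, 0.693, 0.001], [0.693, 0.721, -0.0], [-0.001, 0.0, -1.0]]
contact_force: [0.2, 0.4, -0.1]
width: 0.998
gripper_force: 0.0
```

{"name": "step_arm", "arguments": {
  "moves": [
    [-0.17,0.16,0,0,0,-1],
    [-0.18,0.15,0,0,0,-1],
    [-0.19,0.13,0,0,0,-1],
    [-0.2,0.11,0,0,0,-1],
    [-0.21,0.1,0,0,0,-1],
    [-0.22,0.08,0,0,0,-1],
    [-0.23,0.06,0,0,0,-1],
    [-0.23,0.04,0,0,0,-1]
  ]
}}

```text
t: 8.3
eef_pos: [0.5639, -0.112, 0.289]
tcp_rot: [[-0.998, 0.067, -0.001], [0.067, 0.998, 0.0], [0.001, 0.0, -1.0]]
contact_force: [1.0, 0.7, -0.9]
width: 0.995
gripper_force: 0.0
```

Run:
```python
from h import *
s=snap('wrist','w1.png');c,d=ray(s,320,240);print(c,d)
for p in([.5966,-.115,.192],[.5974,-.127,.192],[.5951,-.0921,.192]):print(proj(s,p))
plan([.5966,-.115,.27],93.9,8)
```

```text
[ 0.48154548 -0.10647578  0.35779249] [ 0.3367024  -0.042203   -0.94106587]
[326.66089181 354.992144  ]
[300.58296944 357.93947259]
[376.82201618 349.22013019]
[-0.1, -0.0, 0.06] [0.0, 0.0, -0.19]
[-0.1, -0.0, 0.06] [0.0, 0.0, -0.19]
[-0.1, -0.01, 0.06] [0.0, 0.0, -0.19]
[-0.1, -0.01, 0.06] [0.0, 0.0, -0.19]
[-0.1, -0.01, 0.06] [0.0, 0.0, -0.19]
[-0.1, -0.01, 0.06] [0.0, 0.0, -0.19]
[-0.1, -0.01, 0.06] [0.0, 0.0, -0.19]
[-0.1, -0.01, 0.06] [0.0, 0.0, -0.19]
```

View pics/w1.png

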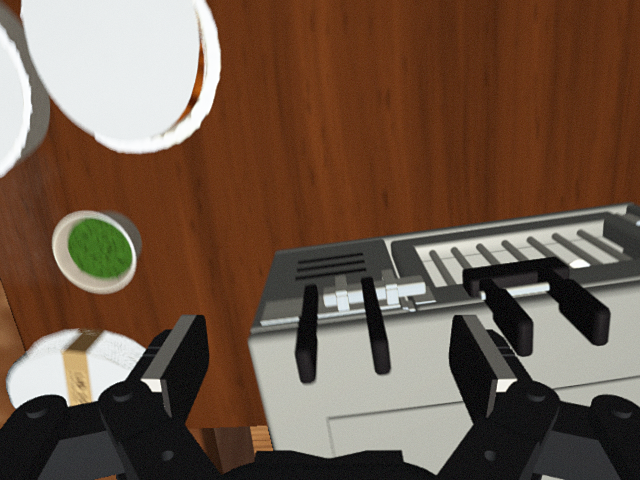

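The paddle tops appear at (307,360) and (380,355), about 2 mm left of where I predicted. I'll go to y = −0.113, descend and squeeze.

{"name": "step_arm", "arguments": {
  "moves": [
    [-0.2,0,0,0,0,-0.38],
    [-0.2,0,0,0,0,-0.38],
    [-0.2,-0.02,0,0,0,-0.38],
    [-0.21,-0.04,0.1,0,0,-0.38],
    [0,0,0.35,0,0,0],
    [0,0,0.4,0,0,0],
    [0,0,0.4,0,0,0],
    [0,0,0.37,0,0,0]
  ]
}}

```text
t: 9.15
eef_pos: [0.5954, -0.1164, 0.2221]
tcp_rot: [[-0.998, -0.061, -0.002], [-0.061, 0.998, 0.001], [0.002, 0.001, -1.0]]
contact_force: [-0.1, -0.0, 0.3]
width: 0.998
gripper_force: 0.0
```

Run:
```python
from h import *
plan([.5966,-.113,.224],93.9,1)
```

```text
[-0.04, 0.08, -0.05] [0.01, -0.03, -0.08]
```

{"name": "step_arm", "arguments": {
  "moves": [
    [-0.02,0.08,-0.05,0,0,-0.08],
    [0,0,0,0,0,0],
    [0,0,0,0,0,0],
    [0,0,0,0,0,0],
    [0,0,0,0,0,0],
    [0,0,0,0,0,0],
    [0,0,0,0,0,0],
    [0,0,0,0,0,0]
  ],
  "fingers": -1,
  "newtons": 30
}}

```text
t: 9.95
eef_pos: [0.5977, -0.1146, 0.2288]
tcp_rot: [[-0.998, -0.068, 0.003], [-0.068, 0.998, -0.003], [-0.003, -0.003, -1.0]]
contact_force: [-0.5, -2.9, 5.0]
width: 0.365
gripper_force: 34.8
```

{"name": "step_arm", "arguments": {
  "moves": [
    [0,0,0,0,0,0],
    [0,0,0,0,0,0],
    [0,0,0,0,0,0],
    [0,0,0,0,0,0],
    [0,0,0,0,0,0],
    [0,0,0,0,0,0],
    [0,0,0,0,0,0],
    [0,0,0,0,0,0]
  ]
}}

```text
t: 10.75
eef_pos: [0.5977, -0.1145, 0.2287]
tcp_rot: [[-0.998, -0.068, 0.003], [-0.068, 0.998, -0.003], [-0.003, -0.003, -1.0]]
contact_force: [-1.3, -4.4, 5.8]
width: 0.361
gripper_force: 34.8
```

Width 0.36 is about 31 mm, so the bar is squeezed. I'll release, rise and move over the catch.

{"name": "step_arm", "arguments": {
  "moves": [
    [0,0,-0.05,0,0,0],
    [0,0,0,0,0,0],
    [0,0,0,0,0,0],
    [0,0,0,0,0,0],
    [0,0,0,0,0,0],
    [0,0,-0.4,0,0,0],
    [0,0,-0.6,0,0,0],
    [0,0,-0.6,0,0,0]
  ],
  "fingers": 1
}}

```text
t: 11.55
eef_pos: [0.5969, -0.1133, 0.2943]
tcp_rot: [[-0.998, -0.068, 0.0], [-0.068, 0.998, 0.0], [-0.0, 0.0, -1.0]]
contact_force: [0.1, -0.6, 0.4]
width: 1.001
gripper_force: 0.0
```

{"name": "step_arm", "arguments": {
  "moves": [
    [0.2,0.4,0,0,0,0],
    [0.2,0.5,0,0,0,0],
    [0.1,0.5,0,0,0,0],
    [0,0.5,0,0,0,0],
    [0,0.5,0,0,0,0],
    [0,0.4,0,0,0,0],
    [0,0,0,0,0,0],
    [0,0,0,0,0,0]
  ]
}}

```text
t: 12.35
eef_pos: [0.5689, -0.0025, 0.2921]
tcp_rot: [[-0.998, -0.069, -0.001], [-0.069, 0.998, -0.0], [0.001, -0.0, -1.0]]
contact_force: [-0.4, -0.5, 0.5]
width: 0.999
gripper_force: 0.0
```

Run:
```python
from h import *
s=snap('wrist','w2.png')
for p in([.5894,-.0031,.192],[.5886,.0089,.192],[.5909,-.0266,.192],[.597,-.127,.192],[.597,-.103,.192]):print(proj(s,p).round(1))
o=arm.get_obs();print(np.round(o['tcp_rot'],4),np.round(o['eef_pos'],4),np.round(o['contact_force'],1))
```

```text
[324.3 327.7]
[350.9 327.7]
[272.3 327.4]
[ 56.4 323.6]
[106.8 327.5]
[[-9.977e-01 -6.830e-02 -7.000e-04]
 [-6.830e-02  9.977e-01 -4.000e-04]
 [ 7.000e-04 -3.000e-04 -1.000e+00]] [ 0.5691 -0.0031  0.2923] [-1.1 -0.3  0.8]
```

View pics/w2.png

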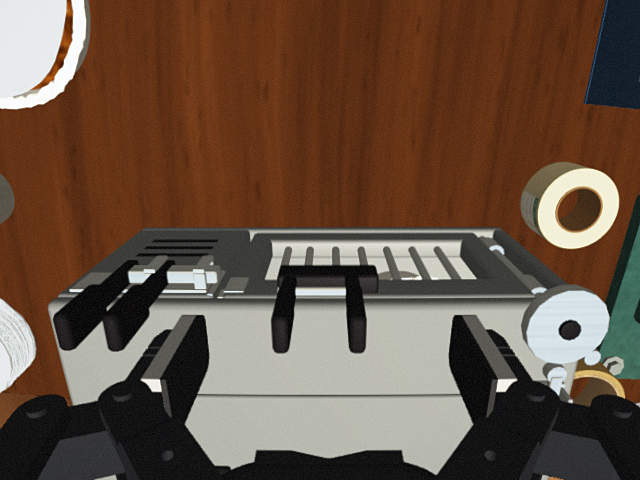

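The bar paddles at (67,330) and (118,330) stay drawn. The catch tops are at (282,335) and (357,335), and the tool is already centred on them against the pads. I'll descend and squeeze.

{"name": "step_arm", "arguments": {
  "moves": [
    [-0.17,0,0,0,0,0],
    [-0.17,0,0,0,0,0],
    [-0.17,0.01,0.2,0,0,0],
    [0,0,0.33,0,0,0],
    [0,0,0.35,0,0,0],
    [0,0,0.35,0,0,0],
    [0,0,0.3,0,0,0],
    [0,0,0,0,0,0]
  ]
}}

```text
t: 13.2
eef_pos: [0.5882, -0.0011, 0.2281]
tcp_rot: [[-0.998, -0.068, -0.005], [-0.068, 0.998, 0.001], [0.005, 0.001, -1.0]]
contact_force: [-1.0, -0.1, 0.1]
width: 0.999
gripper_force: 0.0
```

{"name": "step_arm", "arguments": {
  "moves": [
    [0,0,0,0,0,0],
    [0,0,0,0,0,0],
    [0,0,0,0,0,0],
    [0,0,0,0,0,0],
    [0,0,0,0,0,0],
    [0,0,0,0,0,0],
    [0,0,0,0,0,0],
    [0,0,0,0,0,0]
  ],
  "fingers": -1,
  "newtons": 40
}}

```text
t: 14.0
eef_pos: [0.5905, 0.0003, 0.2342]
tcp_rot: [[-0.998, -0.069, 0.003], [-0.069, 0.998, 0.003], [-0.004, 0.002, -1.0]]
contact_force: [-1.5, 6.7, 6.1]
width: 0.36
gripper_force: 40.6
```

{"name": "step_arm", "arguments": {
  "moves": [
    [0,0,0,0,0,0],
    [0,0,0,0,0,0],
    [0,0,0,0,0,0],
    [0,0,0,0,0,0],
    [0,0,0,0,0,0],
    [0,0,0,0,0,0],
    [0,0,0,0,0,0],
    [0,0,0,0,0,0]
  ]
}}

```text
t: 14.8
eef_pos: [0.5906, 0.0003, 0.2342]
tcp_rot: [[-0.998, -0.069, 0.003], [-0.069, 0.998, 0.003], [-0.004, 0.002, -1.0]]
contact_force: [-2.2, 6.2, 6.1]
width: 0.363
gripper_force: 40.6
```

Squeezed home at 31 mm. Now I'll swing the gate about the hinge.

{"name": "step_arm", "arguments": {
  "moves": [
    [0.1,0.013,0,0,0,0.35],
    [0.198,0.03,0,0,0,0.7],
    [0.198,0.03,0,0,0,0.7],
    [0.198,0.03,0,0,0,0.7],
    [0.198,0.03,0,0,0,0.7],
    [0.198,0.03,0,0,0,0.7],
    [0.198,0.03,0,0,0,0.7],
    [0.198,0.03,0,0,0,0.7]
  ]
}}

```text
t: 15.6
eef_pos: [0.5343, 0.0175, 0.2342]
tcp_rot: [[-0.925, 0.38, 0.008], [0.38, 0.925, 0.004], [-0.006, 0.007, -1.0]]
contact_force: [9.8, 11.2, 0.9]
width: 0.361
gripper_force: 44.0
```

```bash
cat >> h.py <<'E'
def gate():
    o=arm.get_obs();R=np.array(o['tcp_rot']);p=np.array(o['eef_pos'])
    print(o['t'],p.round(4),'turned',round(93.9-np.degrees(np.arctan2(R[1,1],R[0,1])),1),'F tool',(R.T@np.array(o['contact_force'])).round(1),'w',round(o['width'],3),'grip',round(o['gripper_force'],1),'hinge in tool',((R.T@(np.array([.5965,.1305,p[2]])-p))*1000).round(1), 'M',np.round(R.T@np.array(o['ft_torque']),2))
E
python3 - <<'E'
from h import *
gate()
E
```

```text
15.6 [0.5343 0.0175 0.2342] turned 26.3 F tool [-4.8 14.1 -0.8] w 0.361 grip 44.0 hinge in tool [-14.6 128.1   1. ] M [-0.97 -0.69 -0.41]
```

{"name": "step_arm", "arguments": {
  "moves": [
    [0.198,0.045,0,0,0,0.7],
    [0.198,0.045,0,0,0,0.7],
    [0.198,0.04,0,0,0,0.7],
    [0.198,0.04,0,0,0,0.7],
    [0.198,0.035,0,0,0,0.7],
    [0.198,0.03,0,0,0,0.7],
    [0.198,0.03,0,0,0,0.7],
    [0.198,0.03,0,0,0,0.7]
  ]
}}

```text
t: 16.4
eef_pos: [0.4886, 0.0619, 0.2341]
tcp_rot: [[-0.638, 0.77, 0.006], [0.77, 0.638, 0.002], [-0.002, 0.006, -1.0]]
contact_force: [5.1, 6.2, 3.6]
width: 0.364
gripper_force: 42.3
```

Run:
```python
from h import *
gate()
```

```text
16.4 [0.4886 0.0619 0.2341] turned 54.3 F tool [ 1.5  7.9 -3.6] w 0.364 grip 42.3 hinge in tool [-16.  126.9   0.8] M [-0.29  0.1  -0.49]
```

{"name": "step_arm", "arguments": {
  "moves": [
    [0.212,0.04,0,0,0,0.75],
    [0.212,0.04,0,0,0,0.75],
    [0.212,0.04,0,0,0,0.75],
    [0.212,0.035,0,0,0,0.75],
    [0.212,0.033,0,0,0,0.75],
    [0.212,0.033,0,0,0,0.75],
    [0.212,0.033,0,0,0,0.75],
    [0.1,0.017,0,0,0,0.4]
  ]
}}

```text
t: 17.2
eef_pos: [0.4692, 0.1225, 0.2342]
tcp_rot: [[-0.198, 0.98, 0.006], [0.98, 0.198, 0.001], [0.0, 0.006, -1.0]]
contact_force: [5.4, 3.3, 3.7]
width: 0.363
gripper_force: 41.9
```

{"name": "step_arm", "arguments": {
  "moves": [
    [0.07,0.01,0,0,0,0.25],
    [0,0,0,0,0,0],
    [0,0,0,0,0,0],
    [0,0,0,0,0,0],
    [0,0,0,0,0,0],
    [0,0,0,0,0,0],
    [0,0,0,0,0,0],
    [0,0,0,0,0,0]
  ]
}}

```text
t: 18.0
eef_pos: [0.4691, 0.125, 0.2342]
tcp_rot: [[-0.179, 0.984, 0.006], [0.984, 0.179, 0.002], [0.001, 0.006, -1.0]]
contact_force: [4.1, 3.6, 3.8]
width: 0.358
gripper_force: 41.7
```

Run:
```python
from h import *
gate();tray()
s=snap('top');cv2.imwrite('pics/end.png',s['frame'])
```

```text
18.0 [0.4691 0.125  0.2342] turned 83.6 F tool [ 2.8  4.7 -3.8] w 0.358 grip 41.7 hinge in tool [-17.3 126.3   0.7] M [ 0.12  0.2  -0.67]
18.0 [0.4691 0.125  0.2342] [4.1 3.6 3.8]
[455. 253.] 2843 [ 447.8 -380. ] [119.7 151.2] 96.6
[395. 262.] 3404 [ 431.8 -244.6] [134.1 162.7] 97.7
```

View pics/end.png

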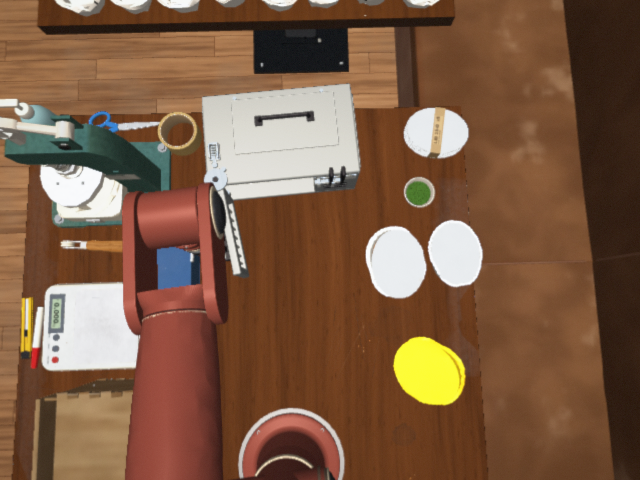

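The top view shows the gate from the hinge at (215,179) to its tip at (238,272), about 1.46 rad open and still held. The trays stand side by side at (395,262) and (455,253), and the bar paddles are still together at (337,174).

```bash
python3 -c "
from bench import arm
print(arm.close_job())"
```

```text
the job is handed in; nothing more can be done
None
```

I've handed in the job (no verdict came back): the loose tray stands within a few millimetres of its spot beside the waiting tray, the transit bar is drawn, and the gate is held open at about 1.46 rad.

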